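# Close the tube warmer's falling lid on a finger

### The arm

A 6-joint arm with a two-finger parallel gripper is mounted at the origin on the work surface. World frame = base frame: x ahead of the robot, y to its left, z up, the work surface at z = 0. Lengths are in m, angles in rad, forces in N, time in s.
With the tool pointing down it reaches from about 0.275 to 0.825 m from the base axis. Payload 4.9 kg.
Tool frame: the origin (TCP) lies midway between the tips of the shut fingers; the grasp point (between the pads) lies 19 mm behind it (bot.grip_depth is the distance from the TCP to the grasp point, in m); y points along the fingers, x is the direction in which the jaws open and shut, and the axes are right-handed (so a half turn about y gives the same grasp; the last joint's range is limited). The gripper opens to 85 mm and grips with 20 to 120 N. Pads are 22 mm wide; open, the fingers measure 114 mm over their backs; the gripper's body (76 mm by 85 mm) begins 54 mm behind the grasp point. The pads swing forward as they close: fully open they stand 13 mm farther back than shut.
Start: joints at [1.023, 0.326, -0.193, 1.052, 0, 1.437], TCP at [0.221, 0.504, 0.231] pointing down, gripper open.
Joint ranges: [-2.65, 2.65], [-0.97, 1.79], [-1.3, 1.35], [-1.93, 2.1], [-1.47, 1.37], [-3.14, 3.14]. Speed limits (rad/s): [2.57, 2.57, 3.14, 3.14, 3.14, 3.14].

### API

Orientations are given as a unit quaternion [w, x, y, z].
In Python, from cell import bot gives the robot as it stands. Calls block until the motion is done:
- bot.move_pose(position, orientation): joint-space move of the TCP to a pose.
- bot.move_linear(position, speed=0.15, rotation=None, until_force=None): straight line of the TCP; rotation=None keeps the orientation; speed is the mean speed in m/s. With until_force (N) it stops when the force on the tool has changed by that much, and returns True; else False.
- bot.goto_joints(angles): joint-space move.
- bot.set_gripper(opening, grasp_force=None): opening from 0.0 (shut) to 1.0 (fully open); grasp_force is the grip in N (None keeps the last); returns when the fingers have stopped.
- bot.wait(seconds).
- bot.solve_ik(position, orientation): joint angles nearest the present ones, or None.
- bot.camera(name): name is "scene" or "top" or "wrist"; returns the picture (480x640x3 uint8, red, green, blue); there is no depth.
- bot.calibration(name): a dict with "mtx" (3x3 intrinsics, pixels), "extrinsics" (4x4, takes a point from world to camera coordinates); the wrist camera has in their place "hand_eye" (4x4, takes a point from camera to tool coordinates, whose origin is the TCP and whose axes are the tool frame's). Camera axes: x right, y down, z forward; pixel columns grow to the right and rows downward; lengths in m; the calibration is good to about 2 mm. A picture is of the moment at which its call begins: read the wrist's pose just before it. calibration takes no time and is no camera call.
A pose or a line that the arm cannot do raises bot.PlanningError and nothing moves.
- bot.close_job(): hands the job in, once; it reports no verdict.
Trained networks look in the newest picture that a camera, given by its name, has taken for a name from the list of things; names that differ only in an ending like _2 or _b are one class to them, and where a whole thing is asked for, a point or a joint stands for the part that bears it (a point fixed in the world has none). Each returns a list of dicts, best first, with "confidence" (0 to 1); they miss things now and then, are a little off and sometimes report something else, mostly with a low value. They report only what shows in the picture. A call takes as long as a camera call.
- bot.search_frame(camera, thing): "bbox" ([left, top, width, height] in pixels, round what is visible of it).
Readings, each from a call of its own:
- bot.read_clock(): time.
- bot.read_joint_positions(): joint angles.
- bot.read_joint_vel(): joint speeds.
- bot.read_joint_efforts(): joint torques, N m.
- bot.read_position(): TCP position.
- bot.read_tool_rot(): TCP orientation.
- bot.read_ft_force(): force on the tool from outside, world axes, zero at the start.
- bot.read_moment(): the same for the moment, N m.
- bot.read_gripper_width(): opening from 0.0 (shut) to 1.0 (fully open).
Only numpy, scipy, OpenCV 4.12 (cv2) and the standard library are available. Lean on these libraries where they do the work, as an engineer would, in place of code of your own. Each camera call takes 0.05 s, during which the arm holds its last target.

### The job

The blue lid of the tube warmer leans open. Tip it forward with a fingertip until it falls on its own, catch it on the outside of your fingers before it is two-thirds of the way down, and lower it fully shut with the fingers still bearing it until it is all but closed, never letting it drop or slam. Do not grip the lid, handle it gently, leave the bottle, jar and tip box standing where they are, and finish clear of everything.

Things in the scene. Friction and masses are not known exactly. Their poses are not given: they have to be found in the camera images.
- warmer: tube warmer, a white bench instrument fixed to the bench, 150 mm deep (x) by 190 mm wide (y), rim 85 mm high, tubes in its top below the rim. Origin: centre of its underside, on the bench. x points from its front face (75 mm in front of the origin, display and buttons) to its back, z up. Its yaw, about zero, varies by up to 0.4 rad.
- lid: blue rigid slab, 180 mm long (hinge to free edge), 190 wide, 10 thick, about 0.3 kg; grey inset and a yellow strip along the free edge on its upper face. Origin: on the hinge line, mid width, in the plane of its underside: 75 mm behind the warmer's origin, 85.5 mm above the bench. Hinge along y. x points from the free edge (x = -180 mm) to the hinge, z is the upper face's outward normal.
- lid_angle (a joint): lid opening, rad: 0 shut (level), 1.57 upright, 1.84 back on its stop. Starts at 1.7 to 1.84, sinking back slowly. Balances at about 1.51; below that it falls shut. A damper limits the free fall to about 0.55 (0.4 to 0.7) x cos(angle) rad/s: about 4 s from 1.4 to 0.6; the lid lags a finger lowered faster. Turning it takes 0.5 N m per rad/s.
- lid_edge (a point): middle of the lid's free edge, on its underside, 180 mm from the hinge line; axes as the lid's. When shut, this edge overhangs the warmer's front face by 30 mm at 85.5 mm above the bench, so a finger can stay below the overhang until the lid is shut.
- reagent: bystander: amber bottle with blue cap, 60 mm diameter, 125 mm high, loose, at one side of the warmer; origin at the centre of its underside.
- jar: bystander: white jar with red cap, 60 mm diameter, 85 mm high, loose, at the other side of the warmer; origin at the centre of its underside.
- tipbox: bystander: green pipette-tip box with clear cover, 85 by 120 by 58 mm, loose, to the left (+y) of the warmer beyond the bottle or jar; origin at the centre of its underside.

How it is judged:
On the way, in this order (a step that is already met when the one before it is completed fails the run):
1. the lid is tipped forward past its balance point (below 1.45 rad) (value of joint lid_angle below 1.45 rad), for 0.05 s.
2. the lid is caught between 1.35 and 0.5 rad: borne from below by the fingers, not gripped, slower than 0.1 rad/s (value of joint lid_angle between 0.5 and 1.35 rad and velocity of joint lid_angle above -0.1 rad/s and contact force between the fingers and lid between 0.2 and 5 N and z of the grasp point in the frame of lid below 0.012 m), for 0.2 s.
3. nearly shut (0.2 to 0.02 rad), the lid is still borne by the fingers, not gripped, slower than 0.3 rad/s (value of joint lid_angle between 0.02 and 0.2 rad and velocity of joint lid_angle above -0.3 rad/s and contact force between the fingers and lid between 0.2 and 5 N), for 0.1 s.
At the end, for the whole second after the job is handed in: The lid lies shut (angle below 0.02 rad) and at rest, and the bottle, jar and tip box are within 20 mm of where they started (value of joint lid_angle below 0.02 rad and angular speed of lid below 0.05 rad/s and distance of each of reagent, jar, tipbox from where it was at the start of the episode below 0.02 m); the robot touches nothing.
It fails at once if the lid drops or slams: it closes faster than 0.3 rad/s between 0.025 and 0.3 rad (value of joint lid_angle between 0.025 and 0.3 rad and velocity of joint lid_angle below -0.3 rad/s).
It fails at once if the lid is handled roughly: fingers press on it with over 20 N (contact force between the fingers and lid above 20 N).
It fails at once if the lid is gripped: the grasp point lies inside the lid's edge while the fingers press on it with over 4 N (contact force between the fingers and lid above 4 N and z of the grasp point in the frame of lid between -0.002 and 0.012 m and x of the grasp point in the frame of lid above -0.182 m).
It fails at once if the bottle, jar or tip box is displaced by more than 20 mm or lifted (distance of any of reagent, jar, tipbox from where it was at the start of the episode above 0.02 m).
It also fails if it takes over 66 s, if anything falls off the work surface, if the arm or the gripper's body presses on something with over 40 N, if the wrist force passes 120 N, or if a joint passes its speed limit or range.

## Working session

There is one attempt and no reset: what is moved stays moved. The work goes in short steps, each a Python script; the robot and the scene stay as the last script left them, time stands still between calls to the robot, and variables do not carry over. Pictures are saved under pics/ and viewed, and the job is handed in when it is done.

```bash
ls; mkdir -p pics; python3 - <<'E'
from cell import bot
import cv2
print(bot.read_clock(), bot.read_position(), bot.read_tool_rot(), bot.read_gripper_width())
for c in ["scene","top","wrist"]:
    im=bot.camera(c); cv2.imwrite(f"pics/{c}0.png",im[:,:,::-1])
    k=bot.calibration(c); print(c,k)
    for t in ["warmer","lid","lid_edge","reagent","jar","tipbox"]:
        print(t,[(d['bbox'],round(d['confidence'],2)) for d in bot.search_frame(c,t)[:2]])
print(bot.read_clock())
E
```

```text
pics
0.0 [0.22081019 0.50308134 0.23046954] [-0.59177341  0.59231185  0.38606339 -0.38720273] 1.0000285597805425
scene {'mtx': array([[494.74905456,   0.        , 313.29922192],
       [  0.        , 494.74905456, 235.0257534 ],
       [  0.        ,   0.        ,   1.        ]]), 'extrinsics': array([[ 0.3907928 ,  0.92037115, -0.01406871, -0.33001941],
       [ 0.6366279 , -0.28129031, -0.71803947, -0.26044186],
       [-0.6648202 ,  0.27164812, -0.69586018,  1.35772825],
       [ 0.        ,  0.        ,  0.        ,  1.        ]])}
warmer [([315.3, 179.0, 105.2, 114.5], 0.66), ([265.9, 178.3, 156.4, 136.9], 0.63)]
lid []
lid_edge [([311.9, 177.0, 109.8, 111.0], 0.84)]
reagent [([397.0, 199.4, 28.4, 57.4], 0.91)]
jar [([242.1, 282.3, 34.3, 54.4], 0.57)]
tipbox [([415.5, 161.6, 50.8, 60.0], 0.93)]
top {'mtx': array([[609.17921499,   0.        , 319.71693017],
       [  0.        , 609.17921499, 231.53919927],
       [  0.        ,   0.        ,   1.        ]]), 'extrinsics': array([[-0.01821502, -0.99981793, -0.00568512,  0.13854771],
       [-0.9963781 ,  0.01862412, -0.0829688 , 
[... 323 characters left out ...]
([376.1, 162.2, 35.6, 33.0], 0.64)]
tipbox [([114.1, 232.5, 77.4, 70.2], 0.77)]
wrist {'mtx': array([[407.30621999,   0.        , 313.31340564],
       [  0.        , 407.30621999, 239.46540784],
       [  0.        ,   0.        ,   1.        ]]), 'hand_eye': array([[ 9.99998146e-01,  8.43836678e-04,  1.73078086e-03,
        -3.56825030e-04],
       [-1.38219627e-03, -3.11228747e-01,  9.50334024e-01,
        -1.42505431e-01],
       [ 1.34059546e-03, -9.50334654e-01, -3.11227004e-01,
         7.98151627e-02],
       [ 0.00000000e+00,  0.00000000e+00,  0.00000000e+00,
         1.00000000e+00]])}
warmer []
lid []
lid_edge []
reagent []
jar []
tipbox [([320.8, 365.4, 127.0, 102.9], 0.69)]
1.05
```

View pics/scene0.png

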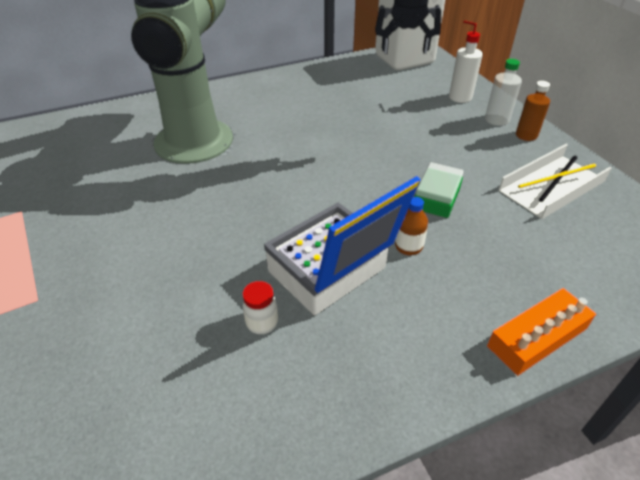

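View pics/top0.png

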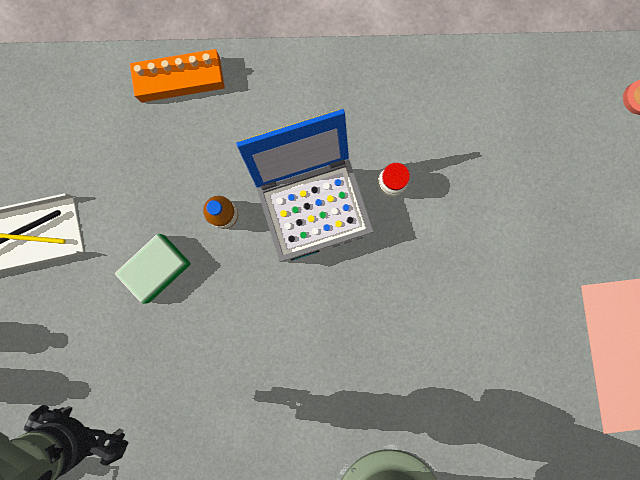

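The top view shows the warmer at about (318,212) and yawed, with the lid leaning back at the upper side. The bottle is at (219,211), the jar at (395,178) and the tip box at (152,268). I'll zoom in for the corners.

```bash
python3 - <<'E'
import cv2
im=cv2.imread("pics/top0.png")
cv2.imwrite("pics/topz.png",cv2.resize(im[95:275,195:425],None,fx=3.4,fy=3.3,interpolation=cv2.INTER_CUBIC))
im=cv2.imread("pics/scene0.png")
cv2.imwrite("pics/scenez.png",cv2.resize(im[165:345,230:460],None,fx=3.4,fy=3.3,interpolation=cv2.INTER_CUBIC))
E
```

```text
(no output)
```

View pics/topz.png

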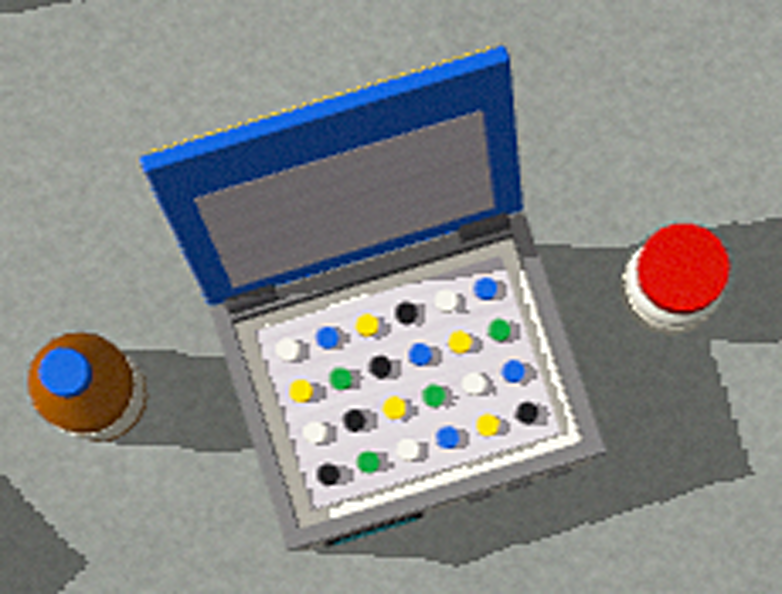

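View pics/scenez.png

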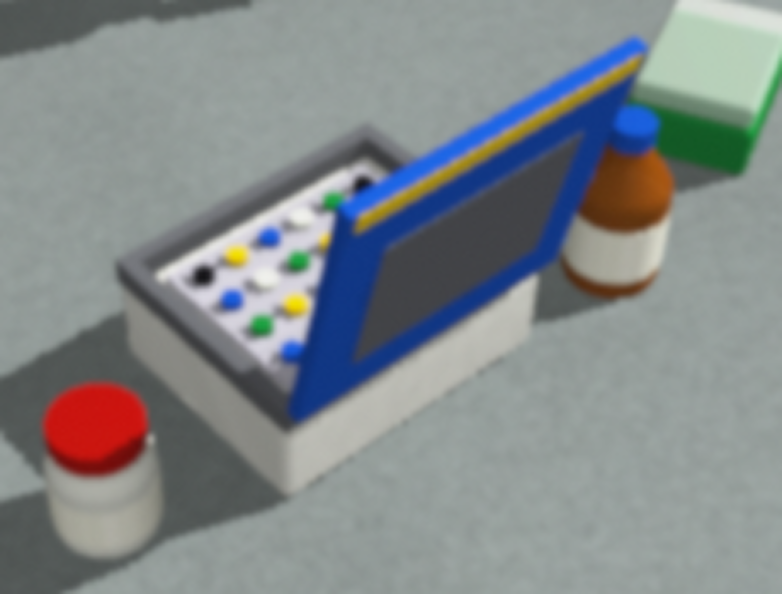

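```bash
cat > h.py <<'E'
from cell import bot
import numpy as np, cv2
def proj(c,P):
    k=bot.calibration(c);E=k['extrinsics'];p=np.atleast_2d(P)@E[:3,:3].T+E[:3,3];q=p@k['mtx'].T;return q[:,:2]/q[:,2:]
def ray(c,uv,z):
    k=bot.calibration(c);E=k['extrinsics'];d=E[:3,:3].T@np.linalg.inv(k['mtx'])@np.array([uv[0],uv[1],1]);o=-E[:3,:3].T@E[:3,3];return o+d*(z-o[2])/d[2]
def lidpt(th,s,n,y):
    # warmer frame point: s = distance from hinge toward the free edge, n = along upper normal
    return np.array([0.075-s*np.cos(th)+n*np.sin(th)*1.0, y, 0.0855+s*np.sin(th)+n*np.cos(th)])
E
python3 - <<'E'
from h import *
from scipy.optimize import least_squares
# warmer front is -x
def pts(th): 
    L=lambda s,y:lidpt(th,s,0,y)
    f=.095
    return {'FL':[-.075,f,.085],'FR':[-.075,-f,.085],'EL':L(.18,f),'ER':L(.18,-f),'BR0':[.075,-f,0],'BL0':[.075,f,0],'BL':L(0,f),'BR':L(0,-f)}
obs=[('top','FL',288,545),('top','FR',605,450),('top','EL',147,171),('top','ER',510,62),
('scene','FR',118,268),('scene','FL',368,128),('scene','ER',341,208),('scene','EL',634,42),('scene','BR0',290,493),('scene','BL0',530,345)]
def res(p,full=False):
    x,y,w,th=p;P=pts(th);R=np.array([[np.cos(w),-np.sin(w),0],[np.sin(w),np.cos(w),0],[0,0,1]]);r=[]
    for c,n,a,b in obs:
        o=(195,95) if c=='top' else (230,165)
        q=proj(c,R@np.array(P[n])+[x,y,0])[0]
        r.append(q-[o[0]+a/3.4,o[1]+b/3.3])
    return np.array(r).ravel()
s=least_squares(res,[.55,.1,.2,1.75],loss='soft_l1');print(s.x);print(res(s.x).reshape(-1,2).round(1))
T=lambda u,v:(195+u/3.4,95+v/3.3)
print('reagent',ray('top',T(66,371),.125),'jar',ray('top',T(684,268),.085),'tipbox',ray('top',(152,268),.058))
E
```

```text
[0.58921186 0.13807692 0.29270472 1.79578343]
[[-0.4  0.3]
 [-0.3 -1. ]
 [-0.8  1.4]
 [ 0.7  0.2]
 [-1.2 -1.6]
 [-0.3 -1.4]
 [-0.2  1.7]
 [ 2.1 -0.6]
 [-0.8  6. ]
 [ 0.5  1.1]]
reagent [0.59043974 0.3253778  0.125     ] jar [ 0.65017975 -0.02316162  0.085     ] tipbox [0.48061476 0.46129997 0.058     ]
```

```bash
cat >> h.py <<'E'
from scipy.spatial.transform import Rotation as Ro
W=np.array([.58921,.13808,0]);YAW=.2927
Rw=Ro.from_euler('z',YAW).as_matrix()
def wp(x,y,z): return Rw@np.array([x,y,z])+W
def ori(phi,dyaw=0,flip=1):
    R=Ro.from_euler('z',YAW+dyaw).as_matrix()
    yv=R@[np.cos(phi),0,-np.sin(phi)]; xv=flip*R@[0,-1.,0]; zv=np.cross(xv,yv)
    q=Ro.from_matrix(np.c_[xv,yv,zv]).as_quat(); return q[[3,0,1,2]]
def tip(th,r,d=0.): # point on underside, d outside it
    p=lidpt(th,r,-d,0); return p
E
python3 - <<'E'
from h import *
for dy in(0,-.15):
  for deg in (0,15,30,45,60,75,90):
    o=ori(np.radians(deg),dy)
    for n,p in [('shut',(-.085,0,.07)),('retreat',(-.16,0,.07)),('c.6',tip(.6,.165,.012)),('c1',tip(1.,.165,.012)),('back',(.14,0,.23)),('backup',(.14,0,.32))]:
        q=bot.solve_ik(wp(*p),o)
        print(dy,deg,n,None if q is None else np.round(q,2))
E
```

```text
0 0 shut None
0 0 retreat None
0 0 c.6 None
0 0 c1 None
0 0 back None
0 0 backup [ 0.04  0.61 -1.08 -1.69  0.25 -3.14]
0 15 shut None
0 15 retreat None
0 15 c.6 None
0 15 c1 None
0 15 back [ 0.05  0.56 -1.04 -1.32  0.24  3.08]
0 15 backup [ 0.05  0.31 -0.98 -1.02  0.24  3.08]
0 30 shut None
0 30 retreat None
0 30 c.6 None
0 30 c1 [-0.06  0.14 -1.26 -0.85  0.3   2.96]
0 30 back [ 0.06  0.33 -0.87 -0.67  0.2   3.02]
0 30 backup [ 0.06  0.16 -0.77 -0.4   0.2   3.02]
0 45 shut None
0 45 retreat None
0 45 c.6 [-0.05  0.05 -1.15 -0.39  0.24  2.89]
0 45 c1 [-0.01  0.01 -0.99 -0.2   0.21  2.92]
0 45 back [ 0.08  0.28 -0.62 -0.1   0.15  2.99]
0 45 backup [ 0.08  0.17 -0.5   0.13  0.15  2.99]
0 60 shut [-0.01  0.25 -1.04 -0.23  0.15  2.88]
0 60 retreat [-0.09  0.15 -1.21 -0.28  0.19  2.81]
0 60 c.6 [ 0.    0.06 -0.88  0.12  0.14  2.89]
0 60 c1 [ 0.03  0.07 -0.72  0.28  0.13  2.91]
0 60 back [ 0.1   0.35 -0.32  0.39  0.09  2.98]
0 60 backup [ 0.1   0.28 -0.17  0.6   0.09  2.98]
0 75 shut [ 0.04  0.3  -0.77  0.25  0.06  2.9 ]
0 75 retreat [-0.01  0.19 -0.94  0.19  0.08  2.85]
0 75 c.6 [ 0.05  0.
[... 1467 characters left out ...]
 0.38 -0.   -3.14]
-0.15 60 backup [ 0.14  0.28 -0.17  0.59 -0.   -3.14]
-0.15 75 shut [ 0.07  0.3  -0.77  0.24  0.02  3.07]
-0.15 75 retreat [ 0.02  0.19 -0.94  0.18  0.03  3.02]
-0.15 75 c.6 [ 0.07  0.18 -0.61  0.52  0.02  3.08]
-0.15 75 c1 [ 0.09  0.21 -0.43  0.67  0.01  3.09]
-0.15 75 back [ 0.14  0.5   0.03  0.84 -0.   -3.14]
-0.15 75 backup [ 0.14  0.46  0.2   1.05 -0.   -3.14]
-0.15 90 shut [ 0.08  0.44 -0.48  0.65  0.    3.08]
-0.15 90 retreat [ 0.04  0.33 -0.67  0.57  0.    3.04]
-0.15 90 c.6 [ 0.08  0.35 -0.32  0.89  0.    3.08]
-0.15 90 c1 [ 0.1   0.39 -0.13  1.05  0.    3.1 ]
-0.15 90 back [ 0.14  0.72  0.45  1.3   0.   -3.14]
-0.15 90 backup [ 0.14  0.72  0.68  1.53  0.   -3.14]
```

```bash
cat >> h.py <<'E'
PHI=np.radians(60); A=np.array([np.cos(PHI),0,-np.sin(PHI)]); NF=np.array([np.sin(PHI),0,np.cos(PHI)]); HW=.011
def tcp_back(th,t=.030,gap=0): return lidpt(th,.18,.010,0)+t*A+(HW+gap)*NF
def tcp_under(th,t=.028,gap=0): return lidpt(th,.18,0,0)+t*A-(HW+gap)*NF
X=lambda v,dx=0,dz=0: np.array(v)+[dx,0,dz]
WP=dict(high=X(tcp_back(1.84),.04,.15), low=X(tcp_back(1.84),.04), push=tcp_back(1.40))
WP['lift']=X(WP['push'],.005,.055); WP['B']=np.array([-.09,0,.305]); WP['Cz']=np.array([-.09,0,tcp_under(.85)[2]]); WP['C']=tcp_under(.85)
for th in (.6,.4,.25,.12,0): WP['d%g'%th]=tcp_under(th)
WP['e']=X(tcp_under(0),-.005,-.022); WP['f']=X(WP['e'],-.06); WP['g']=X(WP['f'],-.02,.2)
E
python3 - <<'E'
from h import *
for k,v in WP.items():
    q=bot.solve_ik(wp(*v),ori(PHI)); print(k,v.round(3),None if q is None else np.round(q,2))
E
```

```text
high [0.197 0.    0.386] [0.12 0.37 0.12 0.8  0.09 2.99]
low [0.197 0.    0.236] [ 0.12  0.44 -0.16  0.46  0.09  2.99]
push [0.079 0.    0.244] [ 0.08  0.22 -0.45  0.38  0.1   2.96]
lift [0.084 0.    0.299] [ 0.08  0.19 -0.35  0.52  0.1   2.96]
B [-0.09   0.     0.305] [-0.01 -0.16 -0.68  0.54  0.15  2.87]
Cz [-0.09   0.     0.191] [-0.01 -0.02 -0.89  0.2   0.15  2.87]
C [-0.039  0.     0.191] [ 0.02  0.08 -0.79  0.2   0.13  2.91]
d0.6 [-0.069  0.     0.157] [ 0.    0.08 -0.9   0.09  0.14  2.89]
d0.4 [-0.086  0.     0.126] [-0.01  0.11 -0.98 -0.03  0.15  2.88]
d0.25 [-0.095  0.     0.1  ] [-0.02  0.16 -1.03 -0.12  0.15  2.87]
d0.12 [-0.099  0.     0.077] [-0.02  0.21 -1.07 -0.21  0.16  2.87]
d0 [-0.101  0.     0.056] [-0.02  0.27 -1.09 -0.3   0.16  2.87]
e [-0.106  0.     0.034] [-0.03  0.34 -1.12 -0.39  0.16  2.86]
f [-0.166  0.     0.034] [-0.1   0.28 -1.26 -0.46  0.19  2.8 ]
g [-0.186  0.     0.234] [-0.12 -0.3  -0.97  0.41  0.2   2.77]
```

```bash
python3 - <<'E'
from h import *
o=ori(PHI)
bot.set_gripper(0.0)
p=bot.read_position(); bot.move_linear([p[0],p[1],.42],speed=.25)
bot.move_pose(wp(*WP['high']),o)
print(bot.read_clock(),bot.read_position(),bot.read_gripper_width())
bot.move_linear(wp(*WP['low']),speed=.15)
print(bot.read_clock(),bot.read_position(),wp(*WP['low']),bot.read_ft_force())
for c in("scene","top"): cv2.imwrite(f"pics/{c}1.png",bot.camera(c)[:,:,::-1])
for th in(1.75,1.84):
  print(proj('top',[wp(*lidpt(th,.18,0,y)) for y in(.095,-.095)]).round(0).tolist())
E
```

```text
4.975 [0.77750088 0.19591768 0.38600356] 0.0005499837151227165
6.125 [0.77869814 0.19515878 0.23748361] [0.77786918 0.1949335  0.23587654] [ 0.72031727 -0.07455103  0.83497514]
[[239.0, 153.0], [347.0, 118.0]]
[[236.0, 144.0], [344.0, 110.0]]
```

View pics/scene1.png

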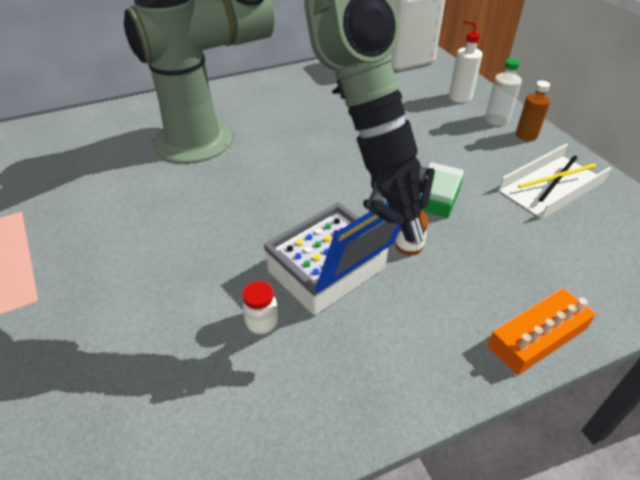

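View pics/top1.png

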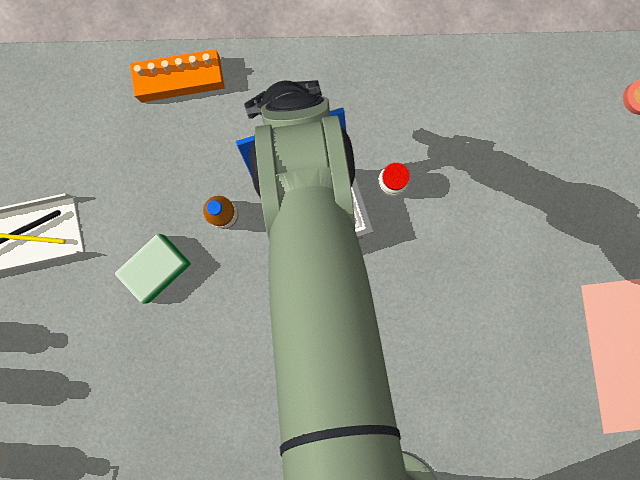

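The finger sits behind the lid's free edge at about (412,235) in the scene view, and the bystanders haven't moved. Next I'll push in small steps. The clock stands still between calls.

```bash
python3 - <<'E'
from h import *
a,b=tcp_back(1.84),WP['push']
print(bot.read_clock(),bot.read_ft_force())
bot.move_linear(wp(*X(tcp_back(1.84),.003)),speed=.06); print(bot.read_clock(),bot.read_ft_force())
for th in(1.7,1.56):
    bot.move_linear(wp(*tcp_back(th)),speed=.05); print(th,bot.read_clock(),bot.read_ft_force())
cv2.imwrite("pics/scene2.png",cv2.resize(bot.camera('scene')[165:345,230:460,::-1],None,fx=3.4,fy=3.3,interpolation=cv2.INTER_CUBIC))
for th in(1.45,1.56,1.65): print(th,[[(u-230)*3.4,(v-165)*3.3] for u,v in proj('scene',[wp(*lidpt(th,.18,0,y)) for y in(.095,-.095)])])
E
```

```text
6.225 [-0.18491244  0.35854111 -0.0039442 ]
6.9917 [-0.90517266 -0.025295    0.41716099]
1.7 7.7083 [0.41652471 0.49387423 1.43653796]
1.56 8.3667 [ 0.44990811  0.36245017 -0.77351313]
1.45 [[np.float64(547.2282659415521), np.float64(-21.28961759098282)], [np.float64(248.77957819994245), np.float64(137.82784497055857)]]
1.56 [[np.float64(576.912538296268), np.float64(-6.0630090167348465)], [np.float64(277.08854739826324), np.float64(157.4150472731772)]]
1.65 [[np.float64(601.4980028975647), np.float64(9.400658319460328)], [np.float64(301.010467153415), np.float64(176.65290265314178)]]
```

View pics/scene2.png

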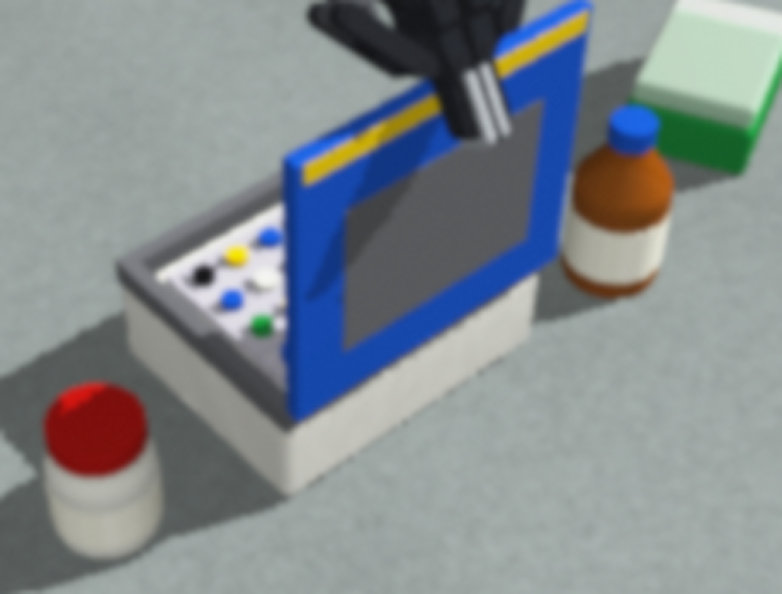

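The lid follows the finger. Its left corner at (287,158) gives about 1.60 rad, a lag of about 0.04. I'll push to nominal 1.36 and then lift off.

```bash
python3 - <<'E'
from h import *
bot.move_linear(wp(*tcp_back(1.36)),speed=.06); print(bot.read_clock(),bot.read_ft_force())
cv2.imwrite("pics/scene3.png",cv2.resize(bot.camera('scene')[165:345,230:460,::-1],None,fx=3.4,fy=3.3,interpolation=cv2.INTER_CUBIC))
for th in(1.36,1.4,1.45): print(th,[[(u-230)*3.4,(v-165)*3.3] for u,v in proj('scene',[wp(*lidpt(th,.18,0,y)) for y in(.095,-.095)])])
E
```

```text
9.1667 [0.26542384 0.18046722 0.26636992]
1.36 [[np.float64(523.5569694817026), np.float64(-30.68536026321306)], [np.float64(226.66980624244172), np.float64(125.10487273620319)]]
1.4 [[np.float64(533.9908890375642), np.float64(-26.85094276178536)], [np.float64(236.36316042465288), np.float64(130.38965348388302)]]
1.45 [[np.float64(547.2282659415521), np.float64(-21.28961759098282)], [np.float64(248.77957819994245), np.float64(137.82784497055857)]]
```

View pics/scene3.png

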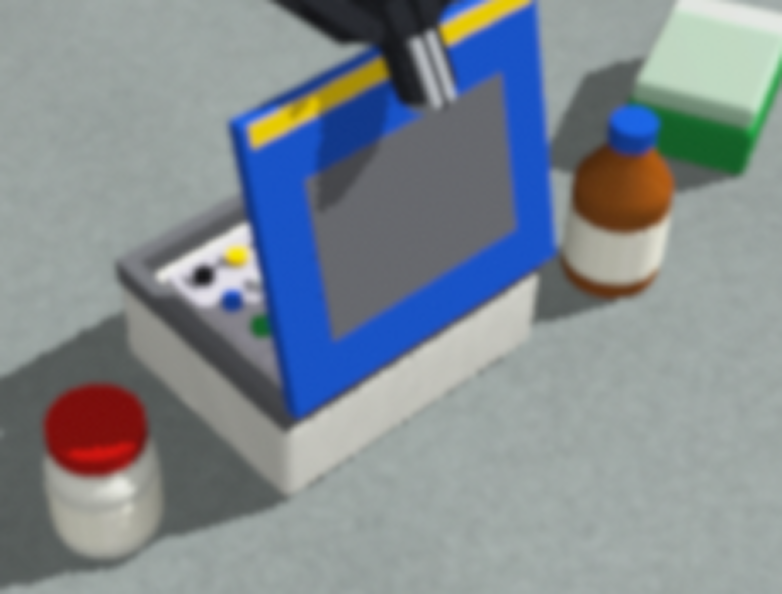

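Corner at (233,122), so the lid is at about 1.39 rad and past its balance point. Now lift, cross over the edge and go to the catch pose.

```bash
python3 - <<'E'
from h import *
p=tcp_back(1.36); c=tcp_under(.75)
bot.move_linear(wp(*X(p,.006,.052)),speed=.22); print(bot.read_clock())
bot.move_linear(wp(-.085,0,.298),speed=.27); print(bot.read_clock())
bot.move_linear(wp(-.088,0,c[2]),speed=.25); print(bot.read_clock())
cv2.imwrite("pics/scene4.png",cv2.resize(bot.camera('scene')[165:345,230:460,::-1],None,fx=3.4,fy=3.3,interpolation=cv2.INTER_CUBIC))
print(bot.read_ft_force())
for th in(.7,.8,.9,1,1.1,1.2): print(th,[[(u-230)*3.4,(v-165)*3.3] for u,v in proj('scene',[wp(*lidpt(th,.18,0.01,y)) for y in(.095,-.095)])])
E
```

```text
9.6083
10.3583
10.9833
[ 0.69746384  0.24970906 -0.47396956]
0.7 [[np.float64(394.0253500583482), np.float64(-26.461213873077877)], [np.float64(115.10697716686026), np.float64(113.43349173639395)]]
0.8 [[np.float64(410.891611224564), np.float64(-34.67712686703448)], [np.float64(128.36357909956917), np.float64(107.05322490706611)]]
0.9 [[np.float64(429.7559369392623), np.float64(-40.195364179158496)], [np.float64(143.78828051790057), np.float64(103.67617969654579)]]
1 [[np.float64(450.5072176257232), np.float64(-42.80994339837007)], [np.float64(161.32830076002455), np.float64(103.51747719130913)]]
1.1 [[np.float64(472.99424674055615), np.float64(-42.33776590786748)], [np.float64(180.89116846632544), np.float64(106.76551002625531)]]
1.2 [[np.float64(497.0226941044658), np.float64(-38.62737773125155)], [np.float64(202.33982340414164), np.float64(113.57154004140133)]]
```

View pics/scene4.png

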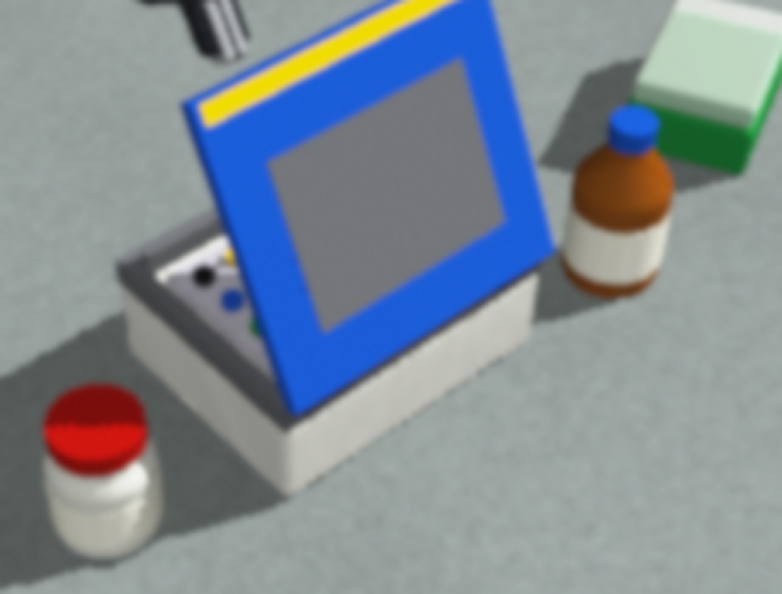

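The lid is at about 1.17 rad (upper corner at (200,110)) and falling slowly. The finger is already in front of it, so I move in under it and wait.

```bash
python3 - <<'E'
from h import *
p=bot.read_position(); q=proj('scene',p)[0]; print((q-[230,165])*[3.4,3.3])
bot.move_linear(wp(*tcp_under(.75)),speed=.12)
for i in range(16):
    f=bot.read_ft_force(); print(round(bot.read_clock(),2),np.round(Rw.T@f,2))
    bot.wait(.1)
cv2.imwrite("pics/scene5.png",cv2.resize(bot.camera('scene')[165:345,230:460,::-1],None,fx=3.4,fy=3.3,interpolation=cv2.INTER_CUBIC))
for th in(.6,.7,.8,.9): print(th,[[(u-230)*3.4,(v-165)*3.3] for u,v in proj('scene',[wp(*lidpt(th,.18,0.01,y)) for y in(.095,-.095)])])
E
```

```text
[227.64945149  57.31452106]
11.48 [0.49 0.37 0.2 ]
11.58 [ 0.06 -0.26 -0.1 ]
11.68 [ 0.31 -0.76 -0.46]
11.78 [-0.27  1.1  -0.63]
11.88 [-0.51 -0.04  0.08]
11.98 [-0.12 -0.74  0.09]
12.08 [-0.69  0.59 -0.33]
12.18 [-0.27  0.66  0.1 ]
12.28 [-0.65 -0.36  1.05]
12.38 [-0.83  0.53  0.06]
12.48 [-0.36  0.63 -0.82]
12.58 [-0.52 -0.61 -1.21]
12.68 [-1.07 -0.89 -0.76]
12.78 [-0.58  0.54 -0.59]
12.88 [-0.24  0.2  -0.94]
12.98 [-0.65 -0.11 -1.04]
0.6 [[np.float64(379.23204365679595), np.float64(-15.768594014384083)], [np.float64(104.0369852998462), np.float64(122.584454759483)]]
0.7 [[np.float64(394.0253500583482), np.float64(-26.461213873077877)], [np.float64(115.10697716686026), np.float64(113.43349173639395)]]
0.8 [[np.float64(410.891611224564), np.float64(-34.67712686703448)], [np.float64(128.36357909956917), np.float64(107.05322490706611)]]
0.9 [[np.float64(429.7559369392623), np.float64(-40.195364179158496)], [np.float64(143.78828051790057), np.float64(103.67617969654579)]]
```

View pics/scene5.png

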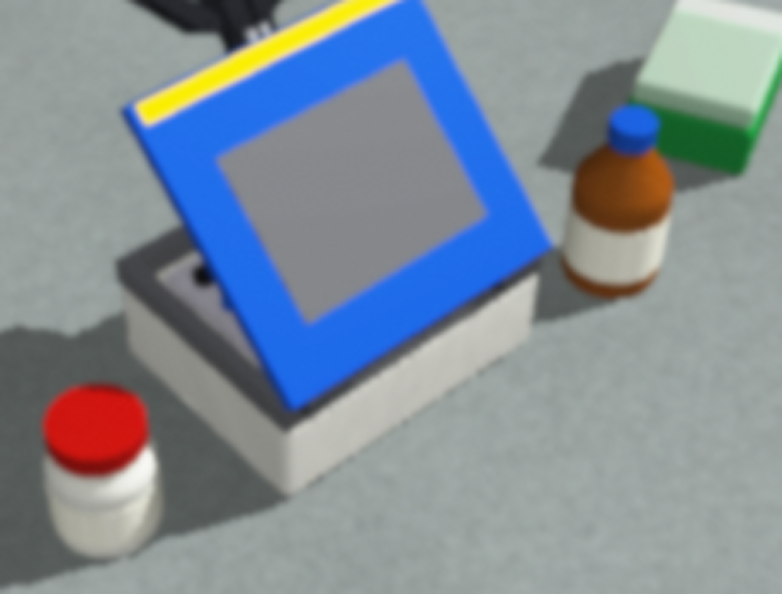

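The upper corner at (133,110) gives about 0.83 rad. I'll check whether the lid is now resting on the finger.

```bash
python3 - <<'E'
from h import *
F=[]
for i in range(8):
    F.append(Rw.T@bot.read_ft_force()); bot.wait(.06)
print(bot.read_clock(),np.mean(F,0))
cv2.imwrite("pics/scene6.png",cv2.resize(bot.camera('scene')[165:345,230:460,::-1],None,fx=3.4,fy=3.3,interpolation=cv2.INTER_CUBIC))
a=cv2.imread("pics/scene5.png").astype(int);b=cv2.imread("pics/scene6.png").astype(int);print(abs(a-b).max(),(abs(a-b).max(2)>40).sum())
E
```

```text
13.6 [-0.46343532 -0.16890683 -0.4591045 ]
10 0
```

View pics/scene6.png

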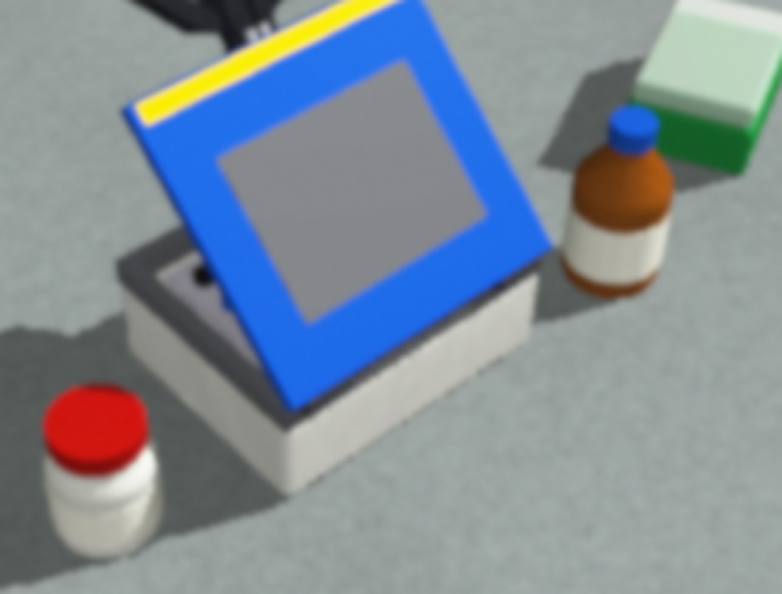

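Nothing changed between the two pictures, so the lid is caught and resting at about 0.82 rad. Now lower it along the arc.

```bash
python3 - <<'E'
from h import *
for th in(.6,.45,.3,.2,.1):
    bot.move_linear(wp(*tcp_under(th)),speed=.018)
    F=np.mean([Rw.T@bot.read_ft_force() for _ in range(5)],0); print(th,round(bot.read_clock(),2),F.round(2))
cv2.imwrite("pics/scene7.png",cv2.resize(bot.camera('scene')[165:345,230:460,::-1],None,fx=3.4,fy=3.3,interpolation=cv2.INTER_CUBIC))
for th in(0,.1,.15,.2,.3): print(th,[[(u-230)*3.4,(v-165)*3.3] for u,v in proj('scene',[wp(*lidpt(th,.18,0.01,y)) for y in(.095,-.095)])])
E
```

```text
0.6 15.3 [-1.31 -0.58 -0.71]
0.45 16.95 [-0.72  0.06 -0.56]
0.3 18.6 [-1.91 -0.71 -0.55]
0.2 19.75 [-5.59  0.27 -0.8 ]
0.1 20.9 [-4.93 -0.97 -1.11]
0 [[np.float64(334.74280208884767), np.float64(87.61734206029435)], [np.float64(81.59466853500402), np.float64(222.18819815564)]]
0.1 [[np.float64(337.0012137474838), np.float64(66.82661087205864)], [np.float64(80.41303195791237), np.float64(201.43517603112963)]]
0.15 [[np.float64(338.879163411561), np.float64(56.845890668335194)], [np.float64(80.51700410952856), np.float64(191.5564667443285)]]
0.2 [[np.float64(341.26557603009314), np.float64(47.175417055396366)], [np.float64(81.09825565131489), np.float64(182.0449300250649)]]
0.3 [[np.float64(347.5879839485752), np.float64(28.870427766313195)], [np.float64(83.73286887979835), np.float64(164.23356717937693)]]
```

View pics/scene7.png

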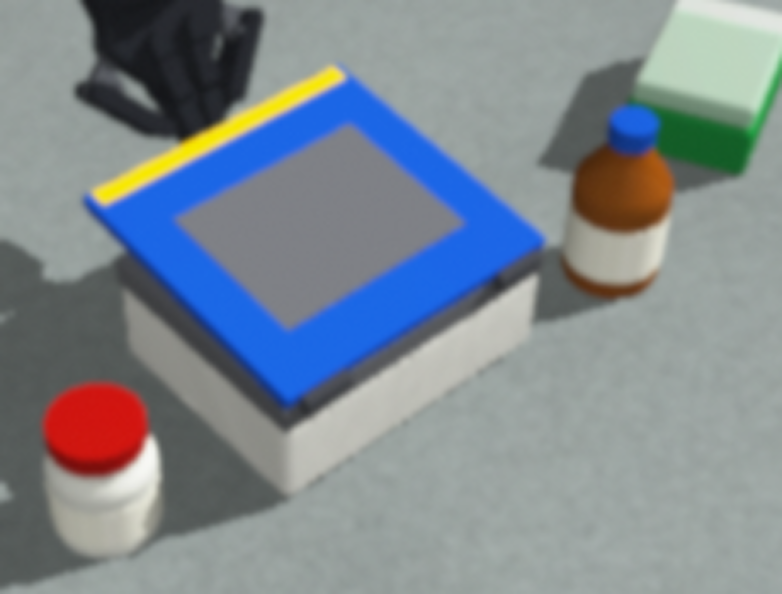

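Force has built up to about 5 N horizontally because the finger is wedged slightly against the lid edge. The lid is at about 0.11 rad (corners at (92,200) and (340,68)). I'll ease the finger back in small, slow steps.

```bash
python3 - <<'E'
from h import *
p=tcp_under(.1)
for k in range(1,4):
    bot.move_linear(wp(*X(p,-.001*k)),speed=.006)
    F=[]
    for _ in range(6): F.append(Rw.T@bot.read_ft_force()); bot.wait(.05)
    F=np.mean(F,0); print(k,round(bot.read_clock(),2),F.round(2))
    if F[0]>-2.6: break
cv2.imwrite("pics/scene8.png",cv2.resize(bot.camera('scene')[165:345,230:460,::-1],None,fx=3.4,fy=3.3,interpolation=cv2.INTER_CUBIC))
cv2.imwrite("pics/wrist8.png",bot.camera('wrist')[:,:,::-1])
E
```

```text
1 21.57 [-2.84  0.18 -1.07]
2 22.18 [-0.69 -0.26 -1.18]
```

View pics/scene8.png

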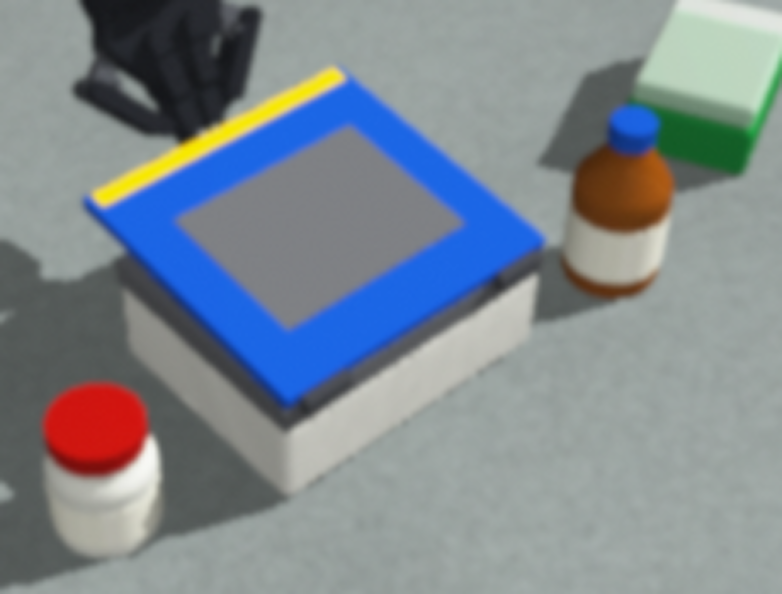

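View pics/wrist8.png

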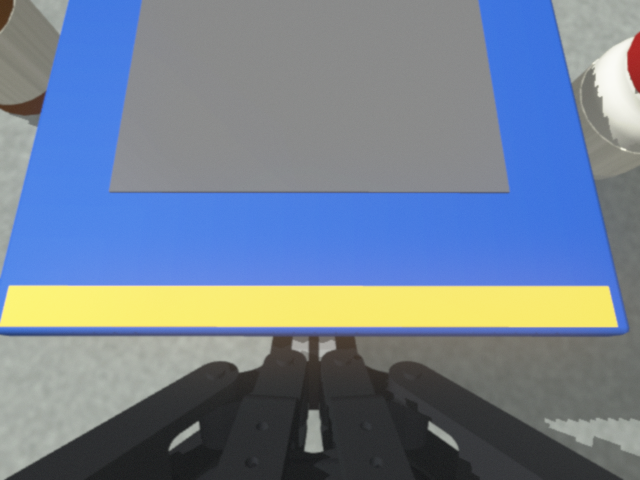

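The wedge is relieved: the contact force is about 1.3 N and the lid is still borne at about 0.11 rad. Continue down in small slow steps, drifting slightly outward.

```bash
python3 - <<'E'
from h import *
p=X(tcp_under(.1),-.002)
for k in range(1,12):
    bot.move_linear(wp(*X(p,-.0002*k,-.003*k)),speed=.012)
    F=[]
    for _ in range(5): F.append(Rw.T@bot.read_ft_force()); bot.wait(.04)
    F=np.mean(F,0); print(k,round(bot.read_clock(),2),F.round(2))
    if k in(4,11): cv2.imwrite(f"pics/scene9_{k}.png",cv2.resize(bot.camera('scene')[165:345,230:460,::-1],None,fx=3.4,fy=3.3,interpolation=cv2.INTER_CUBIC))
E
```

```text
1 22.89 [-1.38 -0.8  -1.54]
2 23.5 [-1.37 -0.19 -1.6 ]
3 24.11 [-2.59 -0.03 -1.34]
4 24.72 [-2.72 -0.22 -1.57]
5 25.38 [-2.35  0.   -1.39]
6 25.98 [-1.6  0.6 -1.6]
7 26.59 [-0.2  -0.01 -0.01]
8 27.2 [0.15 0.09 0.24]
9 27.81 [-0.13 -0.27  0.21]
10 28.42 [ 0.14  0.13 -0.04]
11 29.02 [ 0.09 -0.5  -0.18]
```

View pics/scene9_11.png

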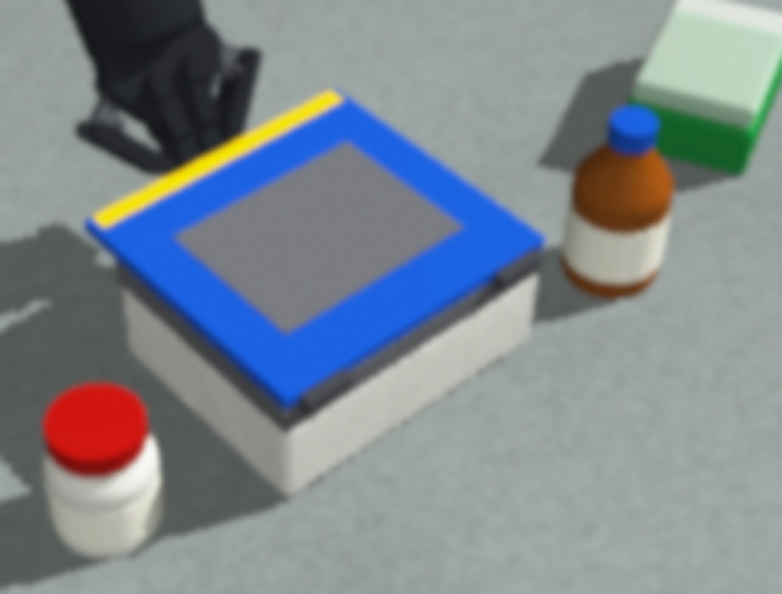

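View pics/scene9_4.png

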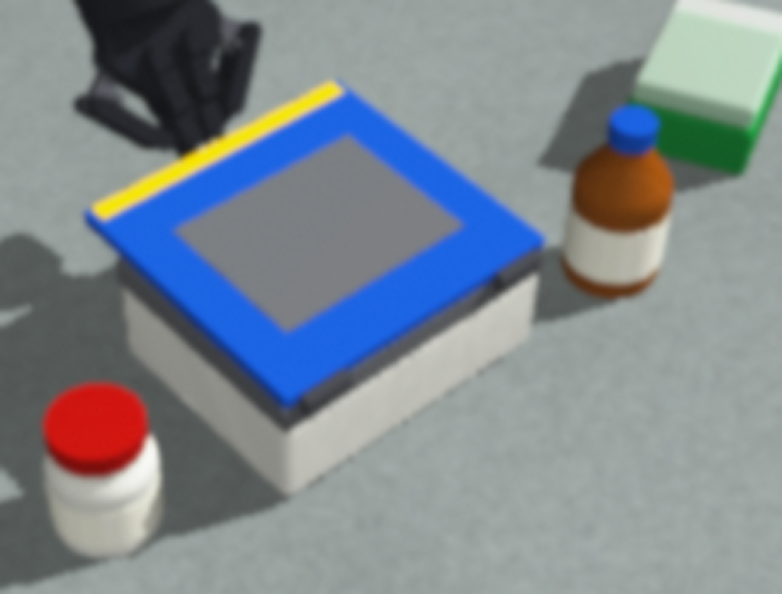

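The lid came down on the finger and rests shut (front corners at (92,222) and (335,92)). The contact force fell to zero at step 7. Now withdraw and check.

```bash
python3 - <<'E'
from h import *
p=X(tcp_under(.1),-.0042,-.033)
bot.move_linear(wp(*X(p,-.055,-.001)),speed=.06)
bot.move_linear(wp(*X(p,-.08,.2)),speed=.15)
bot.wait(.5)
print(bot.read_clock(),bot.read_ft_force())
for c in("scene","top"): cv2.imwrite(f"pics/{c}10.png",bot.camera(c)[:,:,::-1])
E
```

```text
32.1417 [0.40006479 0.58161835 0.13210548]
```

View pics/scene10.png

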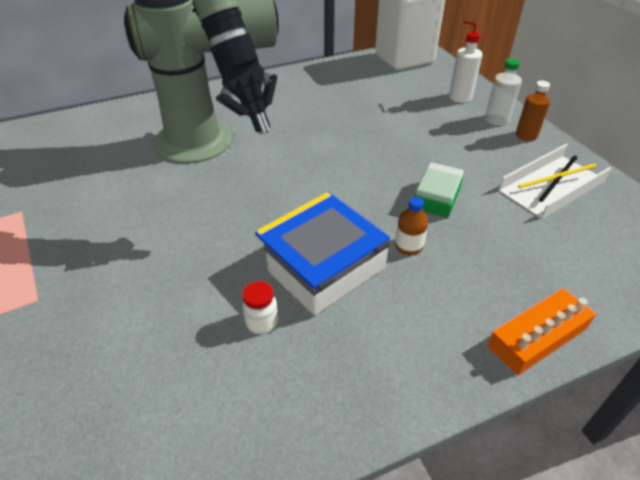

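View pics/top10.png

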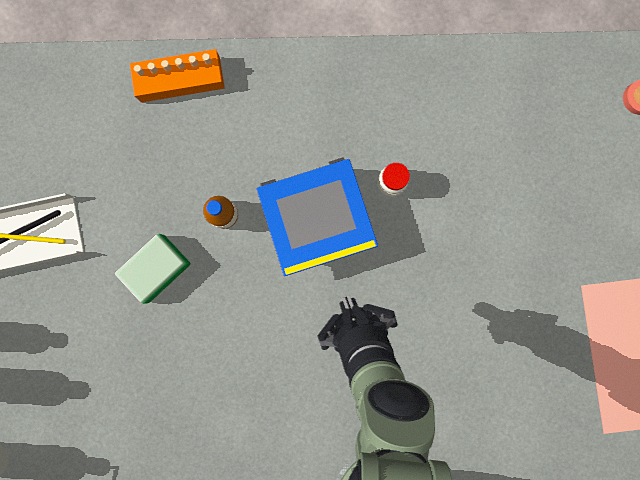

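The lid is flat and shut, the bottle (219,211), jar (395,178) and tip box (152,268) are where they started, and the arm is clear. Handing in.

```bash
python3 -c "
from cell import bot
bot.close_job()"
```

```text
the job is handed in; nothing more can be done
```

The lid is shut and the job is handed in, about 32 s into the 66 s limit; no verdict comes back.

- **Tip:** I pushed the lid forward from behind with the shut fingers to about 1.39 rad, then lifted the fingers over the edge to the front while it fell.
- **Catch:** the lid came to rest on the outside of the fingers at about 0.82 rad. Two pictures about 0.6 s apart were the same. The force reading there was only about 0.65 N on average, with noise of similar size.
- **Lowering:** the fingers bore the lid down until the force fell to zero at closing, at about 1.5 to 3 N over the last stretch.

**What went differently:** around 0.2 to 0.1 rad the fingers wedged against the lid's edge and the force rose to about 5 to 5.6 N. That is above the 5 N band for bearing the lid but well under the 20 N limit. I eased the fingers back about 2 mm before going on. After that the lid was held at about 0.1 rad at low force, so the nearly-shut step should have been met there.

**Last checks:** the final pictures show the lid flat, the bottle, jar and tip box at their starting pixels, and the arm clear of everything. The force reading was at noise level. I estimated lid angles from the pictures, good to about 0.03 rad, so I could not confirm "below 0.02 rad" any more closely than that.

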